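# Check the bench pull gauge

## Task

Do the daily check of the sloping grey pull gauge. Release its transport lock by turning the black knob clockwise until it clicks over its detent to the green dot and stays there, then draw the blue handle of the sprung slide down the slope until its pointer stands in the red band and hold it there for two seconds, without pulling it beyond the band. Ease the slide all the way back up, never letting it snap back, let go with the lock left released, and leave the things around the gauge where they are.

Things in the scene. Friction and masses are not known exactly. Their poses are not given: they have to be found in the camera images.
- console: Pull gauge, fixed: grey wedge with white face, 182 (x) x 260 (y) mm, 30 mm high at its -x edge (robot's side), 135 mm at +x. Origin: centre of underside; z up. Its face slopes 30 deg: normal (-0.5, 0, 0.866), up-slope (0.866, 0, 0.5) in its axes. Work its parts square to the face, tool leaned 30 deg. Knob on the +y half, slide on the -y half, 130 mm apart. Low fittings reach 14 mm off the face.
- knob_grip (a point): Grip point of the black lock knob, on its axis, 35 mm above the sloping face. Skirt disc 68 mm across, up to 13 mm above the face; on it a grip bar 74 mm long, 16 mm thick, top 49 mm above the face. Axes turn with the knob: z outward along its axis (the face normal), x along the bar to its white-striped end, y across the bar (pinch across y).
- lock_knob (a joint): Knob turn, rad, clockwise seen from above. 0: stripe up-slope at the red dot; starts at 0 to 0.35. Light (0.05 N m), stays where left, up to 1.9; there a sprung detent resists, up to 0.3 N m, until 2.2, then clicks: snaps on to 2.5 or more (green dot 2.62, end stop 2.75). Let go at 1.9 to 2.2 it springs back. Too far for one wrist twist: regrip.
- gauge_handle (a point): Grip point in the slide's blue paddle, 38 mm above the sloping face. Paddle 40 mm wide (y), 18 mm thick (x), top 56 mm above the face, on an aluminium carriage 44 (x) x 40 mm, 14 mm above the face. Axes: x up-slope, y along the console's width, z the face normal. A thin black pointer sticks out of the carriage to -y, level with this point along the slope.
- gauge_slide (a joint): How far the slide is drawn down the slope, m: 0 home (start), stop 0.09. A spring pulls it home: 3.6 N at 0 plus 120 N/m (11 N at the red band); let go when drawn, it snaps back. Until the knob has clicked over, a red bolt just below the carriage (12 mm wide, 11 mm above the face) blocks it after 1.5 mm; the knob draws the bolt to +y.
- red_band (a point): Point on the face, on the slide's centre line, level with the middle of the red band painted beside the slot. The band is 14 mm long along the slope: the pointer is in it with the slide drawn 0.053 to 0.067 m, at its middle at 0.060. Axes as console.
- jar: Amber glass jar, 80 mm across, 100 mm tall, standing beside the console's +y end. Bystander. Origin: centre of its underside.
- cylinder: Glass measuring cylinder, 200 mm tall, foot 72 mm across, standing off the console's +x -y corner. Bystander. Origin: centre of its underside.
- mouse: Black computer mouse, 110 x 62 x 34 mm, lying beside the console's -y end. Bystander. Origin: centre of its underside.

How it is judged:
On the way, in this order (a step that is already met when the one before it is completed fails the run):
1. the lock knob has clicked past its detent (turned beyond 2.4 rad) with the slide still home (value of joint lock_knob above 2.4 rad and value of joint gauge_slide below 0.006 m), for 0.2 s.
2. the slide is held for 1 s with its pointer in the red band (drawn 53 to 67 mm) (value of joint gauge_slide between 0.053 and 0.067 m), for 1 s.
At the end, for the whole second after the job is handed in: The slide is back home (within 4 mm) and let go, and the lock knob still stands past its detent (beyond 2.4 rad) (value of joint gauge_slide below 0.004 m and value of joint lock_knob above 2.4 rad); the robot touches nothing.
It fails at once if the slide is pulled well beyond the red band (more than 75 mm) (value of joint gauge_slide above 0.075 m).
It fails at once if the slide snaps back (faster than 0.35 m/s) (velocity of joint gauge_slide below -0.35 m/s).
It fails at once if the jar, the measuring cylinder or the mouse is moved by more than 30 mm (distance of any of jar, cylinder, mouse from where it was at the start of the episode above 0.03 m).
It also fails if it takes over 72 s, if anything falls off the work surface, if the arm or the gripper's body presses on something with over 40 N, if the wrist force passes 120 N, or if a joint passes its speed limit or range.

## Robot

A 7-joint arm with a two-finger parallel gripper is mounted at the origin on the work surface. World frame = base frame: x ahead of the robot, y to its left, z up, the work surface at z = 0. Lengths are in m, angles in rad, forces in N, time in s.
With the tool pointing down it reaches from about 0.425 to 0.8 m from the base axis. Payload 8.3 kg.
Tool frame: the origin (TCP) lies on the mounting face of the last link; the fingertips stand 173 mm ahead of it and the grasp point (between the pads) lies 155 mm ahead of it; z points along the fingers, y is the line along which they close (so a half turn about z gives the same grasp; the last joint's range is limited). The gripper opens to 85 mm and grips with 20 to 120 N. Pads are 22 mm wide; open, the fingers measure 114 mm over their backs; the gripper's body (76 mm by 85 mm) begins 54 mm behind the grasp point. The pads swing forward as they close: fully open they stand 13 mm farther back than shut.
Start: joints at [-1.383, 0.383, 0.016, 1.37, -0.006, 1.388, -0.046], TCP at [0.155, 0.605, 0.405] pointing down, gripper open.
Joint ranges: [-2.95, 2.95], [-0.25, 2.06], [-1.52, 1.56], [0.18, 2.33], [-1.44, 4.58], [0.02, 2.06], [-3.01, 3.01]. Speed limits (rad/s): [2.39, 2.39, 3.01, 3.01, 3.14, 3.14, 3.14].

## Interface

Orientations are given as a rotation vector (axis times angle).
In Python, from plant import arm, viewer gives the robot as it stands.
- The arm moves only by the shell command python3 -m creep 'ROWS' [OPENING]. ROWS is JSON, a list of rows, each a list of 2 entries, a list of its own where there are three numbers: the shift along the tool's x, y, z scaled (see below), then the turn, a rotation vector about the tool's x, y, z scaled (see below). In form: [[[dx, dy, dz], [ax, ay, az]], ...]. A call has 1 to 8 rows; each row shifts and turns the commanded pose from where the row before left it, along the tool's axes as they then stand; what a row does not reach is not made up. The controller multiplies each number of a shift by 50 mm and each number of a turn by 0.08 rad. A row lasts 1/8 s, in which the tool goes at most 62.5 mm and 10.7 degrees, less where a joint would pass 70% of its speed; a pose out of reach is approached as far as the arm can. A call with a number of a shift or a turn outside -1 to 1 is refused whole. A call with a gripper value outside its range is refused whole. OPENING is the opening, from 0 (shut) to 1 (fully open), set as the call begins (- or left out, the last holds). The fingers move at their own pace and stop on an object; the grip force is fixed at half the most. Time passes only in rows, so rows that do not move let the fingers close. It gives the time, the measured TCP pose, the force, the opening and the grip force at its end, in the units of the state.
- arm.get_state(): the state, without advancing time (a new reading comes with each control period).
- viewer.grab_frame(name): name is "side" or "top" or "wrist"; returns the picture (400x640x3 uint8, red, green, blue); there is no depth.
- viewer.calibration(name): a dict with "camera_matrix" (3x3 intrinsics, pixels), "eye" and "orientation" of the camera in the world; the wrist camera has in their place "T_tool_cam" (4x4, takes a point from camera to tool coordinates, whose origin is the TCP and whose axes are the flange's). Camera axes: x right, y down, z forward; pixel columns grow to the right and rows downward; lengths in m; the calibration is good to about 2 mm. A picture is of the moment at which its call begins: read the wrist's pose just before it. calibration takes no time and is no camera call.
- arm.sign_off(): hands the job in; it is judged then, once.
The state is a dict: "t": time; "q": joint angles; "qd": joint speeds; "joint_torque": joint torques, N m; "tool_pos": TCP position; "ee_rot": TCP orientation; "force": force on the tool from outside, world axes, zero at the start; "ft_torque": the same for the moment, N m; "finger_gap": finger opening in m; "grasp_force": force on a finger pad.
Only numpy, scipy, OpenCV 4.12 (cv2) and the standard library are available. Lean on these libraries where they do the work, as an engineer would, in place of code of your own. Each camera call takes 0.05 s, during which the arm holds its last target. There are 200 camera calls.

## Working session

There is one attempt and no reset: what is moved stays moved. The work goes in short steps, Python scripts to look and compute and a shell command to move; the robot and the scene stay as the last step left them, time stands still between calls to the robot, and variables do not carry over. Pictures are saved under pics/ and viewed, at most 10 in all, crops included, and the job is handed in when it is done.

```bash
mkdir -p pics; ls; python3 - <<'E'
from plant import arm, viewer
import cv2,numpy as np
s=arm.get_state(); print(s)
a=[]
for n in("top","side"):
    im=viewer.grab_frame(n); cv2.imwrite(f"pics/{n}0.png",im[:,:,::-1]); print(n,viewer.calibration(n))
print(viewer.calibration("wrist"))
E
```

```text
pics
{'t': 0.0, 'q': array([-1.38289735,  0.38427395,  0.01638465,  1.3711859 , -0.00630931,
        1.38820722, -0.04653902]), 'qd': array([ 5.55302554e-04,  6.21977311e-04, -3.88097339e-04,  3.77986831e-04,
        9.59388235e-04,  8.19505290e-05,  1.34592929e-03]), 'joint_torque': array([-5.02561779e-04, -6.27591920e+01,  8.43550935e-01, -3.71828020e+01,
        1.64329866e-02,  1.42529924e-02, -1.88095129e-06]), 'tool_pos': array([0.1550327 , 0.60529229, 0.40364192]), 'ee_rot': array([-0.39287468, -3.11670764,  0.00316216]), 'force': array([0.11157816, 0.02307717, 0.42655951]), 'ft_torque': array([-0.02352367,  0.02869738,  0.00638692]), 'grasp_force': 0.0, 'finger_gap': 0.08549432019980778}
top {'camera_matrix': array([[491.38062554,   0.        , 326.07470661],
       [  0.        , 491.38062554, 194.09009891],
       [  0.        ,   0.        ,   1.        ]]), 'eye': array([0.41857267, 0.04269371, 1.22090865]), 'orientation': array([-2.11632597,  2.1591483 , -0.18485928])}
side {'camera_matrix': array([[415.61730715,   0.        , 319.41223514],
       [  0.        , 415.61730715, 197.69728099],
       [  0.        ,   0.        ,   1.        ]]), 'eye': array([ 0.09202976, -0.45577283,  0.83413289]), 'orientation': array([-2.17451424,  0.98810969, -0.39933558])}
{'camera_matrix': array([[302.31322432,   0.        , 320.04715204],
       [  0.        , 302.31322432, 193.64744882],
       [  0.        ,   0.        ,   1.        ]]), 'T_tool_cam': array([[-1.77588587e-03, -9.49220603e-01, -3.14606250e-01,
         8.10719734e-02],
       [ 9.99998032e-01, -1.96379947e-03,  2.80339440e-04,
         6.97139168e-04],
       [-8.83927561e-04, -3.14605134e-01,  9.49222223e-01,
         3.21809903e-02],
       [ 0.00000000e+00,  0.00000000e+00,  0.00000000e+00,
         1.00000000e+00]])}
```

View pics/top0.png

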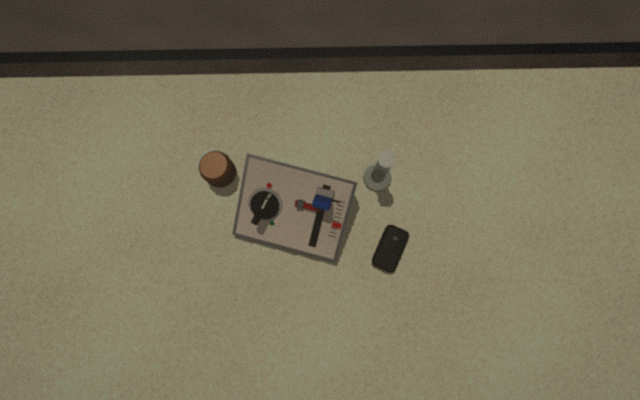

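View pics/side0.png

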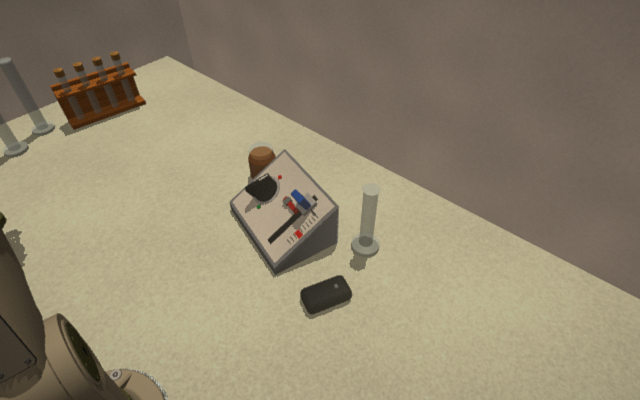

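The top view shows the console with corners near (248,155), (356,183), (336,262) and (234,234). The knob is at (265,206) with its stripe pointing to the upper right, and the blue handle is at (322,202). The side view shows the same layout. Next I'll fit the console pose from the face corners and look closer.

```bash
cat > h.py <<'E'
import numpy as np, cv2
from scipy.spatial.transform import Rotation as R
from scipy.optimize import least_squares
from plant import arm, viewer
def cam(n,s=None):
    c=viewer.calibration(n);K=c["camera_matrix"]
    if n=="wrist":
        T=np.eye(4);T[:3,:3]=R.from_rotvec(s["ee_rot"]).as_matrix();T[:3,3]=s["tool_pos"];T=T@c["T_tool_cam"]
        return K,T[:3,3],T[:3,:3]
    return K,np.array(c["eye"]),R.from_rotvec(c["orientation"]).as_matrix()
def proj(C,P):
    K,e,M=C;p=(np.atleast_2d(P)-e)@M@K.T;return p[:,:2]/p[:,2:]
def ray(C,u,v):
    K,e,M=C;d=M@np.linalg.solve(K,[u,v,1.]);return e,d
def on_plane(C,u,v,p0,n):
    e,d=ray(C,u,v);return e+d*((p0-e)@n)/(d@n)
E
python3 - <<'E'
from h import *
L=np.array([[.091,.13,.135],[.091,-.13,.135],[-.091,-.13,.03],[-.091,.13,.03]])
C={n:cam(n) for n in("top","side")}
top=cv2.imread("pics/top0.png");side=cv2.imread("pics/side0.png")
g={"top":[[248,155],[356,183],[336,262],[234,234]],"side":[[284,150],[337,207],[276,272],[231,205]]}
obs={}
for n,im in(("top",top),("side",side)):
    obs[n]=cv2.cornerSubPix(cv2.cvtColor(im,cv2.COLOR_BGR2GRAY),np.float32(g[n]).reshape(-1,1,2),(4,4),(-1,-1),(3,50,.01)).reshape(-1,2)
    print(n,obs[n].round(1).tolist())
def W(p,P):
    return P@R.from_euler('z',p[2]).as_matrix().T+[p[0],p[1],0]
for ns in(("top",),("side",),("top","side")):
    r=least_squares(lambda p:np.concatenate([(proj(C[n],W(p,L))-g[n]).ravel() for n in ns]),[.45,.1,-.2])
    print(ns,r.x,r.fun.round(1))
a=cv2.resize(top[140:275,225:365],None,fx=4,fy=4,interpolation=cv2.INTER_CUBIC)[:540]
cv2.imwrite("pics/tc.png",cv2.convertScaleAbs(a,alpha=1.5))
E
```

```text
top [[246.5, 153.10000610351562], [356.6000061035156, 182.1999969482422], [335.8999938964844, 265.70001220703125], [232.5, 232.5]]
side [[284.20001220703125, 148.6999969482422], [338.1000061035156, 205.60000610351562], [276.0, 272.0], [231.0, 205.0]]
('top',) [ 0.57359993  0.11127709 -0.27875586] [-1.  -1.3  2.  -0.5  0.4  0.7 -1.5  1. ]
('side',) [ 0.56839674  0.10561919 -0.26704811] [ 0.1  0.4  2.8  1.1 -0.8 -1.4 -2.5 -0.5]
('top', 'side') [ 0.57191669  0.10945735 -0.27373719] [-0.5 -0.4  2.7 -0.1  1.4  1.2 -0.6  2.   0.4 -0.8  2.4 -0.2 -1.4 -3.3
 -2.2 -2.2]
```

View pics/tc.png

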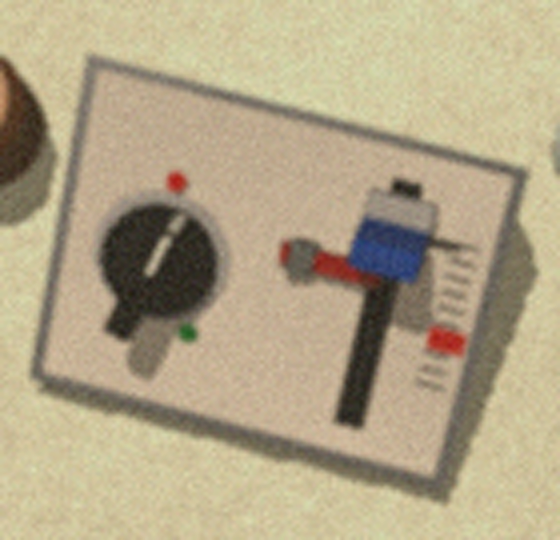

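```bash
cat >> h.py <<'E'
P0=np.array([.572,.1095,-.272])   # console x,y,yaw
try: P0=np.load("P0.npy")
except OSError: pass
def fr():
    Z=R.from_euler('z',P0[2]).as_matrix(); B=R.from_euler('y',-30,degrees=True).as_matrix()
    F=Z@B  # columns: up-slope, y, normal
    return F, np.array([P0[0],P0[1],.0825])
def tool(phi):  # tool x = -upslope turned clockwise (seen from above the face) by phi; z = -n
    F,_=fr(); return F@np.diag([-1,1,-1.])@R.from_euler('z',phi).as_matrix()
def face(u,y,h):
    F,o=fr(); return o+F@[u,y,h]
def go(grasp,Rt):
    s=arm.get_state();Rc=R.from_rotvec(s["ee_rot"]).as_matrix();pt=grasp-.155*Rt[:,2]
    d=pt-s["tool_pos"]
    print("t",round(s["t"],2),"q",s["q"].round(2),"F",s["force"].round(1))
    print("shift now-axes",(Rc.T@d/.05).round(2),"| turn",(R.from_matrix(Rc.T@Rt).as_rotvec()/.08).round(2),"| shift after",(Rt.T@d/.05).round(2))
E
python3 -c "
from h import *
go(face(0,0,.12),tool(0))"
```

```text
t 0.1 q [-1.38  0.38  0.02  1.37 -0.01  1.39 -0.05] F [-0.5  0.4  0.9]
shift now-axes [-7.79 -7.48  1.68] | turn [ 0.05 -6.54  0.27] | shift after [-6.05 -7.31  5.41]
```

```bash
python3 -m creep '[[[-0.97,-0.93,0.2],[0,0,0]],[[-0.97,-0.93,0.2],[0,0,0]],[[-0.97,-0.93,0.2],[0,0,0]],[[-0.97,-0.93,0.2],[0,0,0]],[[-0.97,-0.93,0.2],[0,0,0]],[[-0.97,-0.93,0.2],[0,0,0]],[[-0.97,-0.93,0.2],[0,0,0]],[[-0.97,-0.93,0.2],[0,0,0]]]' && python3 -m creep '[[[0,0,0],[0,-0.95,0.04]],[[0,0,0],[0,-0.95,0.04]],[[0,0,0],[0,-0.95,0.04]],[[0,0,0],[0,-0.95,0.04]],[[0,0,0],[0,-0.95,0.04]],[[0,0,0],[0,-0.95,0.04]],[[0,0,0],[0,-0.9,0.04]],[[0,0,0],[0,0,0]]]'; python3 -c "
from h import *
go(face(0,0,.12),tool(0))"
```

```text
t: 1.1
tool_pos: [0.4165, 0.1834, 0.3308]
ee_rot: [0.393, 3.117, 0.0]
force: [1.5, 0.8, -0.5]
finger_gap: 0.0854
grasp_force: 0.0
t: 2.1
tool_pos: [0.4154, 0.1854, 0.3306]
ee_rot: [0.355, 2.593, -0.089]
force: [0.1, -0.4, 0.7]
finger_gap: 0.0855
grasp_force: 0.0
t 2.1 q [-0.91 -0.06  0.25  2.12  0.59  0.84  0.29] F [ 0.1 -0.4  0.7]
shift now-axes [-0.48 -0.62  0.51] | turn [ 0.06  0.04 -0.02] | shift after [-0.48 -0.62  0.51]
```

```bash
python3 -m creep '[[[-0.48,-0.62,0.5],[0,0,0]],[[0,0,0],[0,0,0]],[[0,0,0],[0,0,0]]]'; python3 - <<'E'
from h import *
import pickle
s=arm.get_state(); im=viewer.grab_frame("wrist")[:,:,::-1]; cv2.imwrite("pics/w0.png",im); pickle.dump(s,open("s0.pkl","wb"))
print(s["q"].round(2))
C=cam("wrist",s)
print(proj(C,[face(a,b,0) for a,b in((.105,.13),(.105,-.13),(-.105,-.13),(-.105,.13))]).round(1))
E
```

```text
t: 2.48
tool_pos: [0.4397, 0.1465, 0.3213]
ee_rot: [0.358, 2.593, -0.089]
force: [-0.9, 0.0, 0.7]
finger_gap: 0.085
grasp_force: 0.0
[-0.86 -0.05  0.32  2.13  0.57  0.76  0.39]
[[454.1 296.1]
 [183.  298.1]
 [140.5  59.4]
 [492.4  57.4]]
```

View pics/w0.png

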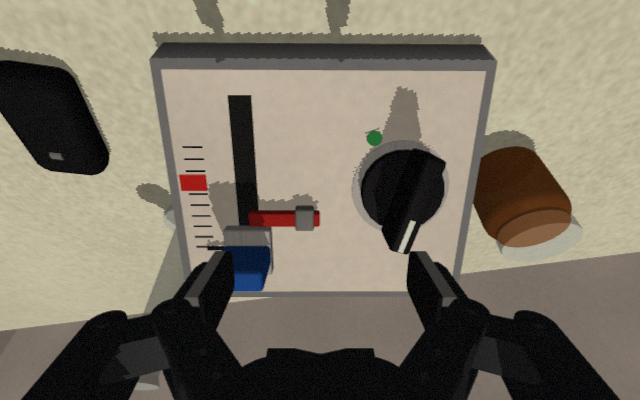

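The wrist view looks from down-slope, so image-up is down-slope. It shows:
- slot: about x 229–257, y 95–225
- knob skirt: about (404,190), with the striped end at (405,240)
- red band: (193,183)
- green dot: (374,138)
- pointer: (208–226, 247)
- blue paddle: (250,265), partly behind a finger

I'll cast these onto the face.

```bash
python3 - <<'E'
from h import *
import pickle
s=pickle.load(open("s0.pkl","rb"));C=cam("wrist",s)
F,o=fr()
def loc(C,u,v,h): 
    return (F.T@(on_plane(C,u,v,face(0,0,h),F[:,2])-o)*1000).round(1)
im=cv2.imread("pics/w0.png");hsv=cv2.cvtColor(im,cv2.COLOR_BGR2HSV)
def cen(m,box):
    x0,y0,x1,y1=box;k=np.zeros_like(m);k[y0:y1,x0:x1]=m[y0:y1,x0:x1];x,y,w,h=cv2.boundingRect(k);M=cv2.moments(k,True);return M["m10"]/M["m00"],M["m01"]/M["m00"],(x,y,w,h)
red=cv2.inRange(hsv,(0,150,80),(8,255,255))|cv2.inRange(hsv,(172,150,80),(180,255,255))
r=cen(red,(170,165,215,200));print("band",r,loc(C,r[0],r[1],0))
r=cen(cv2.inRange(hsv,(45,80,40),(85,255,255)),(350,120,400,155));print("green",r,loc(C,r[0],r[1],0))
dark=cv2.inRange(hsv,(0,0,0),(180,255,55))
r=cen(dark,(220,90,262,200));print("slot",r,loc(C,r[0],r[1],0))
for y in(110,190):
    xs=np.where(dark[y,215:270])[0]+215;print("slot row",y,xs.min(),xs.max(),loc(C,(xs.min()+xs.max()+1)/2,y,0))
dk=dark.copy();dk[:, :350]=0;dk[:,452:]=0;dk[:145]=0;dk[256:]=0
ys=range(150,230,8)
for y in ys:
    xs=np.where(dk[y])[0];print(y,xs.min(),xs.max(),end=" | ")
print()
b=cv2.inRange(hsv,(105,120,40),(125,255,255));r=cen(b,(200,220,300,300));print("blue",r)
for y in range(246,296,4):
    xs=np.where(b[y,200:300])[0]+200
    if len(xs):print(y,xs.min(),xs.max(),im[y,255],end=" | ")
print()
g={n:cam(n) for n in("top","side")}
for n in g:
    t=cv2.imread(f"pics/{n}0.png");h=cv2.cvtColor(t,cv2.COLOR_BGR2HSV)
    red=cv2.inRange(h,(0,150,60),(8,255,255))|cv2.inRange(h,(172,150,60),(180,255,255))
    bl=cv2.inRange(h,(105,120,30),(125,255,255));gr=cv2.inRange(h,(45,90,25),(85,255,255))
    if n=="top": B=(330,215,345,235)
    else: B=(290,226,305,242)
    r=cen(red,B);print(n,"band",r,loc(g[n],r[0],r[1],0))
    r=cen(gr,(225,190,290,235));print("green",r,loc(g[n],r[0],r[1],0))
    r=cen(bl,(270,170,345,230));print("blue",r,loc(g[n],r[0],r[1],.045))
c=cv2.resize(im[130:300,180:470],None,fx=2.7,fy=2.7,interpolation=cv2.INTER_CUBIC);cv2.imwrite("pics/wc.png",cv2.convertScaleAbs(c,alpha=1.6,beta=20))
E
```

```text
band (192.93478260869566, 182.4830917874396, (179, 175, 28, 16)) [ -10.3 -104.5    0. ]
green (374.1412429378531, 137.98305084745763, (367, 131, 15, 15)) [-46.3  45.5   0. ]
slot (242.8151183970856, 146.58378870673954, (228, 96, 30, 104)) [-40.1 -60.2  -0. ]
slot row 110 230 250 [-68.6 -59.5   0. ]
slot row 190 236 256 [ -3.3 -60.2   0. ]
150 395 422 | 158 378 438 | 166 370 444 | 174 365 441 | 182 362 443 | 190 361 443 | 198 362 441 | 206 364 438 | 214 369 433 | 222 377 423 | 
blue (249.34217335058216, 266.72121604139716, (223, 246, 47, 45))
246 229 265 [51 37 29] | 250 223 269 [48 22  6] | 254 232 269 [51 29 10] | 258 233 269 [51 25  7] | 262 234 269 [46 21  2] | 266 233 268 [50 24  7] | 270 234 267 [57 30 12] | 274 234 266 [101  56  25] | 278 234 265 [121  65  31] | 282 234 264 [122  66  29] | 286 234 262 [125  67  32] | 290 233 260 [126  66  30] | 
top band (335.9024390243902, 224.73170731707316, (332, 222, 9, 6)) [  -8.7 -103.6   -0. ]
green (271.5, 222.66666666666666, (270, 221, 4, 4)) [-44.9  45.5   0. ]
blue (321.1824817518248, 203.13138686131387, (313, 196, 18, 14)) [ 52.9 -60.5  45. ]
side band (298.1388888888889, 233.44444444444446, (295, 230, 7, 8)) [  -9.9 -103.4    0. ]
green (258.3, 206.3, (257, 205, 4, 4)) [-46.3  46.6   0. ]
blue (297.14473684210526, 196.10526315789474, (292, 190, 12, 13)) [ 50.5 -55.4  45. ]
```

View pics/wc.png

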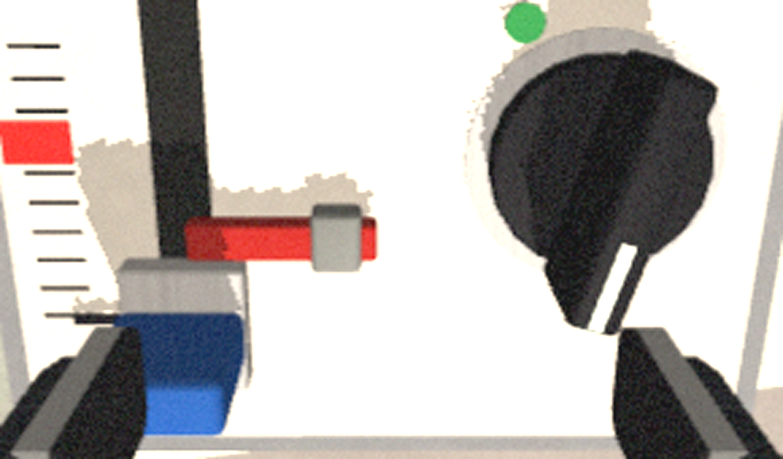

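The zoomed crop confirms the stripe running from about (413,220) to (401,252) in full-image pixels, and the skirt disc centred at about (403,189). All three cameras put the slide near y = -60 mm and the band near u = -10 mm in my frame, so the frame needs about a 5 mm shift in y. I'll work out the knob centre and stripe angle, then the moves.

```bash
python3 - <<'E'
from h import *
import pickle
s=pickle.load(open("s0.pkl","rb"));C=cam("wrist",s)
def loc(u,v,h):
    F,o=fr(); return (F.T@(on_plane(C,u,v,face(0,0,h),F[:,2])-o)*1000).round(1)
def rep():
    print("knob",loc(402.8,189.3,.013),"slot",loc(240.5,110.5,0),loc(246.5,190.5,0))
    a,b=loc(412.6,220,.049),loc(401.1,252.2,.049);print("stripe",a,b,"angle",np.arctan2(a[1]-b[1],b[0]-a[0]))
    print("bar ends mid",loc(180+642/2.7,130+198/2.7,.049))
    print("paddle top near edge/right",loc(268,273,.056),loc(262,290,.056),"pointer",loc(215,247.5,.01))
rep()
F,o=fr(); P0=P0+np.r_[F[:2,1]*.005,-.01]; np.save("P0.npy",P0);rep();print(P0)
E
```

```text
knob [-7.2 68.2 13. ] slot [-68.2 -59.5   0. ] [ -2.9 -60.3   0. ]
stripe [ 3.9 66.4 49. ] [29.2 60.4 49. ] angle 0.23285239186525097
bar ends mid [-8.6 68.8 49. ]
paddle top near edge/right [ 41.3 -35.9  56. ] [ 55.6 -41.1  56. ] pointer [ 45.5 -89.2  10. ]
knob [-7.2 68.2 13. ] slot [-68.2 -59.5   0. ] [ -2.9 -60.3   0. ]
stripe [ 3.9 66.4 49. ] [29.2 60.4 49. ] angle 0.23285239186525097
bar ends mid [-8.6 68.8 49. ]
paddle top near edge/right [ 41.3 -35.9  56. ] [ 55.6 -41.1  56. ] pointer [ 45.5 -89.2  10. ]
[ 0.57334329  0.11431618 -0.282     ]
```

```bash
for i in 1 2 3 4; do python3 -m creep '[[[0,0,0],[0,0,-1]],[[0,0,0],[0,0,-1]],[[0,0,0],[0,0,-1]],[[0,0,0],[0,0,-1]],[[0,0,0],[0,0,-1]],[[0,0,0],[0,0,-1]],[[0,0,0],[0,0,-1]],[[0,0,0],[0,0,-1]]]'|head -1;done;  python3 -c "
from h import *
go(face(-.0083,.0634,.10),tool(.22-np.pi))"
```

```text
t: 3.52
t: 4.53
t: 5.52
t: 6.52
t 6.53 q [-0.94 -0.05  0.4   2.13  0.58  0.77  2.95] F [ 0.4 -0.8 -0.6]
shift now-axes [-0.88 -1.06  0.43] | turn [-0.15  0.01 -4.4 ] | shift after [-0.46 -1.3   0.42]
```

```bash
for i in 1 2 3 4; do python3 -m creep '[[[0,0,0],[0,0,1]],[[0,0,0],[0,0,1]],[[0,0,0],[0,0,1]],[[0,0,0],[0,0,1]],[[0,0,0],[0,0,1]],[[0,0,0],[0,0,1]],[[0,0,0],[0,0,1]],[[0,0,0],[0,0,1]]]'|head -1;done; python3 -m creep '[[[0,0,0],[0,0,1]],[[0,0,0],[0,0,1]],[[0,0,0],[0,0,0.8]],[[0,0,0],[0,0,0]]]'|head -1;  python3 -c "
from h import *
go(face(-.0083,.0634,.10),tool(.22))"
```

```text
t: 7.52
t: 8.52
t: 9.52
t: 10.52
t: 11.02
t 11.03 q [-0.86 -0.05  0.31  2.13  0.58  0.76  0.17] F [-0.1 -1.2 -0.6]
shift now-axes [0.46 1.3  0.43] | turn [0.14 0.02 0.04] | shift after [0.47 1.31 0.42]
```

```bash
python3 -m creep '[[[0.24,0.65,0.2],[0.07,0,0]],[[0.23,0.65,0.2],[0.07,0,0]],[[0,0,0],[0,0,0]]]'|head -1;  python3 -c "
from h import *
go(face(-.0083,.0634,.037),tool(.22))
import pickle
s=arm.get_state();im=viewer.grab_frame('wrist')[:,:,::-1];cv2.imwrite('pics/w1.png',im);print(proj(cam('wrist',s),[face(-.0083+a*np.cos(.22),.0634-a*np.sin(.22),.049) for a in(-.037,0,.037)]))"
```

```text
t: 11.4
t 11.4 q [-0.9   0.11  0.27  2.03  0.57  0.76  0.07] F [-0.1  0.3 -0.3]
shift now-axes [-0.04 -0.03  1.28] | turn [0.01 0.01 0.1 ] | shift after [-0.04 -0.03  1.28]
[[316.92091496 175.37151228]
 [316.76663314 231.63504084]
 [316.62999272 281.46510254]]
```

View pics/w1.png

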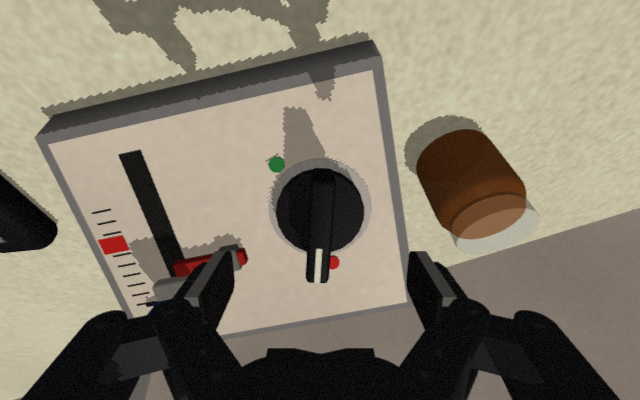

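The bar is vertical and centred, running from (322,173) to (317,282), which matches the prediction. The open fingers straddle it, so I'll go down and grip.

```bash
python3 -m creep '[[[0,0,0.43],[0,0,0]],[[0,0,0.43],[0,0,0]],[[0,0,0.42],[0,0,0]],[[0,0,0],[0,0,0]]]'; python3 -m creep '[[[0,0,0],[0,0,0]],[[0,0,0],[0,0,0]],[[0,0,0],[0,0,0]],[[0,0,0],[0,0,0]],[[0,0,0],[0,0,0]],[[0,0,0],[0,0,0]]]' 0; python3 -c "
from h import *
go(face(-.0083,.0634,.037),tool(.22))"
```

```text
t: 11.95
tool_pos: [0.4915, 0.2015, 0.2439]
ee_rot: [0.649, 2.536, -0.028]
force: [-0.3, -0.3, 0.3]
finger_gap: 0.0857
grasp_force: 0.0
t: 12.7
tool_pos: [0.4918, 0.2047, 0.2455]
ee_rot: [0.645, 2.534, -0.019]
force: [-0.0, 4.7, 1.9]
finger_gap: 0.0155
grasp_force: 61.5
t 12.7 q [-0.86  0.23  0.3   2.03  0.58  0.61  0.06] F [-0.   4.7  1.9]
shift now-axes [ 0.   -0.02  0.02] | turn [0.04 0.03 0.04] | shift after [ 0.   -0.02  0.02]
```

```bash
for i in 1 2; do python3 -m creep '[[[0,0,0],[0,0,1]],[[0,0,0],[0,0,1]],[[0,0,0],[0,0,1]],[[0,0,0],[0,0,1]],[[0,0,0],[0,0,1]],[[0,0,0],[0,0,1]],[[0,0,0],[0,0,1]],[[0,0,0],[0,0,1]]]';done; python3 -c "
from h import *
go(face(-.0083,.0634,.037),tool(2.6))"
```

```text
t: 13.7
tool_pos: [0.4929, 0.206, 0.2461]
ee_rot: [1.418, 2.214, 0.211]
force: [15.0, 9.3, -8.3]
finger_gap: 0.0145
grasp_force: 59.6
t: 14.7
tool_pos: [0.4945, 0.2062, 0.2471]
ee_rot: [2.081, 1.686, 0.428]
force: [28.4, 11.0, -15.1]
finger_gap: 0.0153
grasp_force: 58.7
t 14.7 q [-1.04  0.25  0.5   2.04  0.5   0.58 -1.16] F [ 28.4  11.  -15.1]
shift now-axes [-0.05 -0.06  0.02] | turn [ 0.04 -0.16 13.75] | shift after [-0.08  0.02  0.02]
```

```bash
cat >> h.py <<'E'
def frc():
    s=arm.get_state();M=R.from_rotvec(s["ee_rot"]).as_matrix();F,o=fr();g=F.T@(s["tool_pos"]+.155*M[:,2]-o)*1000
    ph=R.from_matrix(tool(0).T@M).as_rotvec()[2]
    print("Ftool",(M.T@s["force"]).round(1),"Mtool",(M.T@s["ft_torque"]).round(2),"grasp u,y,h",g.round(1),"phi",ph.round(3),"gap",s["finger_gap"].round(4))
E
python3 -c "
from h import *
frc()"
python3 -m creep '[[[0,0,0],[0,0,0]],[[0,0,0],[0,0,0]]]' 0.5 | head -1
python3 -m creep '[[[0,0,0],[0,0,0]],[[0,0,0],[0,0,0]]]' 0.5
python3 -c "
from h import *
frc()"
```

```text
t: 14.95
t: 15.2
tool_pos: [0.4916, 0.2027, 0.2446]
ee_rot: [2.083, 1.686, 0.41]
force: [-0.5, 0.0, 0.1]
finger_gap: 0.0425
grasp_force: 0.0Traceback (most recent call last):
  File "<string>", line 3, in <module>
    frc()
    ~~~^^
  File "h.py", line 36, in frc
    print("Ftool",(M.T@s["force"]).round(1),"Mtool",(M.T@s["ft_torque"]).round(2),"grasp u,y,h",g.round(1),"phi",ph.round(3),"gap",s["finger_gap"].round(4))
                                                                                                                                   ^^^^^^^^^^^^^^^^^^^^^
AttributeError: 'float' object has no attribute 'round'
Traceback (most recent call last):
  File "h.py", line 36, in frc
    print("Ftool",(M.T@s["force"]).round(1),"Mtool",(M.T@s["ft_torque"]).round(2),"grasp u,y,h",g.round(1),"phi",ph.round(3),"gap",s["finger_gap"].round(4))
                                                                                                                                   ^^^^^^^^^^^^^^^^^^^^^
AttributeError: 'float' object has no attribute 'round'
```

```bash
sed -i 's/s\["finger_gap"\].round(4)/round(s["finger_gap"],4)/' h.py; python3 -c "
from h import *
frc()
F,o=fr()
print('shift when gripped at 1.5:',F.T@np.array([2.9,3.5,2.5]),'at .22:',F.T@np.array([.3,3.2,1.6]))
print(proj(cam('top'),face(-.0083,.0634,.049)),proj(cam('side'),face(-.0083,.0634,.049)))
"
```

```text
Ftool [-0.1 -0.4 -0.3] Mtool [ 0.56  0.07 -0.03] grasp u,y,h [-8.  62.  36.9] phi 1.498 gap 0.0425
shift when gripped at 1.5: [2.81878953 4.16875671 1.25932245] at .22: [0.27836102 3.15708574 1.68680905]
[[259.6707475  213.83788187]] [[254.77639846 182.79341606]]
```

```bash
python3 -c "
from h import *
go(face(-.0048,.0663,.037),tool(1.5))"
```

```text
t 15.2 q [-1.04  0.24  0.51  2.04  0.5   0.58 -1.15] F [-0.5  0.   0.1]
shift now-axes [ 0.08  0.07 -0.  ] | turn [0.02 0.02 0.02] | shift after [ 0.08  0.07 -0.  ]
```

```bash
python3 -m creep '[[[0.08,0.07,0],[0,0,0]],[[0,0,0],[0,0,0]]]' |head -1; python3 -m creep '[[[0,0,0],[0,0,0]],[[0,0,0],[0,0,0]],[[0,0,0],[0,0,0]],[[0,0,0],[0,0,0]]]' 0
python3 -c "
from h import *
frc()"
python3 -m creep '[[[0,0,0],[0,0,1]],[[0,0,0],[0,0,1]],[[0,0,0],[0,0,1]],[[0,0,0],[0,0,1]],[[0,0,0],[0,0,1]],[[0,0,0],[0,0,1]],[[0,0,0],[0,0,1]],[[0,0,0],[0,0,1]]]';  python3 -c "
from h import *
frc()"
```

```text
t: 15.45
t: 15.95
tool_pos: [0.4961, 0.2061, 0.2469]
ee_rot: [2.083, 1.685, 0.412]
force: [2.7, -1.9, 5.3]
finger_gap: 0.015
grasp_force: 59.7
Ftool [-1.4  5.3 -3. ] Mtool [-0.42 -0.24 -0.03] grasp u,y,h [-3.7 66.6 37.2] phi 1.499 gap 0.015
t: 16.95
tool_pos: [0.4971, 0.2055, 0.2476]
ee_rot: [2.588, 0.97, 0.599]
force: [7.5, -4.6, 6.0]
finger_gap: 0.0152
grasp_force: 59.7
Ftool [ 3.7 10.  -0.9] Mtool [-1.33  0.54 -0.38] grasp u,y,h [-2.2 66.3 37.3] phi 2.142 gap 0.0152
```

```bash
python3 -m creep '[[[0,0,0],[0,0,1]],[[0,0,0],[0,0,1]],[[0,0,0],[0,0,1]],[[0,0,0],[0,0,1]],[[0,0,0],[0,0,1]],[[0,0,0],[0,0,1]],[[0,0,0],[0,0,0]],[[0,0,0],[0,0,0]]]';  python3 -c "
from h import *
frc()"
```

```text
t: 17.95
tool_pos: [0.4975, 0.2047, 0.248]
ee_rot: [2.829, 0.338, 0.71]
force: [6.0, -6.8, 8.8]
finger_gap: 0.015
grasp_force: 60.0
Ftool [ 7.2  9.7 -3.7] Mtool [-1.56  1.21  0.03] grasp u,y,h [-1.3 65.5 37.3] phi 2.622 gap 0.015
```

```bash
python3 -m creep '[[[0,0,0],[0,0,0]],[[0,0,0],[0,0,0]],[[0,0,0],[0,0,0]],[[0,0,0],[0,0,0]]]' 1 |head -1; python3 -m creep '[[[0,0,-0.6],[0,0,0]],[[0,0,-0.6],[0,0,0]],[[0,0,-0.6],[0,0,0]],[[0,0,0],[0,0,-1]],[[0,0,0],[0,0,-1]],[[0,0,0],[0,0,-1]],[[0,0,0],[0,0,-1]],[[0,0,0],[0,0,-1]]]'; python3 -m creep '[[[0,0,0],[0,0,-1]],[[0,0,0],[0,0,-1]],[[0,0,0],[0,0,-1]],[[0,0,0],[0,0,-1]],[[0,0,0],[0,0,-1]],[[0,0,0],[0,0,-1]],[[0,0,0],[0,0,-1]],[[0,0,0],[0,0,-1]]]';  python3 -c "
from h import *
frc()
go(face(.053,-.064,.12),tool(np.pi/2))
F,o=fr();C=cam('top');im=viewer.grab_frame('top')[:,:,::-1]
cv2.imwrite('pics/t2.png',cv2.convertScaleAbs(cv2.resize(im[140:275,225:365],None,fx=4,fy=4,interpolation=cv2.INTER_CUBIC),alpha=1.5))"
```

```text
t: 18.45
t: 19.45
tool_pos: [0.4521, 0.2189, 0.3241]
ee_rot: [2.635, 0.879, 0.614]
force: [0.4, -0.9, 0.0]
finger_gap: 0.0855
grasp_force: 0.0
t: 20.45
tool_pos: [0.4521, 0.2189, 0.3241]
ee_rot: [2.154, 1.61, 0.434]
force: [0.4, 0.0, 0.1]
finger_gap: 0.0853
grasp_force: 0.0
Ftool [0.1 0.3 0.1] Mtool [ 0.56 -0.   -0.02] grasp u,y,h [ -5.   66.6 127. ] phi 1.576 gap 0.0853
t 20.45 q [-1.34  0.06  0.7   2.03  0.53  0.81 -1.25] F [0.4 0.  0.1]
shift now-axes [-2.61  1.18  0.14] | turn [ 0.02  0.01 -0.06] | shift after [-2.61  1.16  0.14]
```

```bash
python3 -m creep '[[[-0.87,0.39,0.05],[0,0,0]],[[-0.87,0.39,0.05],[0,0,0]],[[-0.87,0.39,0.05],[0,0,0]],[[0,0,0],[0,0,0]],[[0,0,0],[0,0,0]]]';  python3 -c "
from h import *
frc()
go(face(.053,-.064,.04),tool(np.pi/2))
s=arm.get_state();im=viewer.grab_frame('wrist')[:,:,::-1];cv2.imwrite('pics/w2.png',im);print(proj(cam('wrist',s),[face(.053+a,-.064+b,.056) for a in(-.009,.009) for b in (-.02,.02)]))"
```

```text
t: 21.12
tool_pos: [0.467, 0.0787, 0.3466]
ee_rot: [2.157, 1.606, 0.437]
force: [0.5, -0.7, -0.1]
finger_gap: 0.0858
grasp_force: 0.0
Ftool [-0.5  0.5  0.4] Mtool [ 0.56  0.   -0.07] grasp u,y,h [ 52.5 -63.8 119.9] phi 1.579 gap 0.0858
t 21.12 q [-1.22 -0.14  0.82  2.1   0.6   0.79 -1.03] F [ 0.5 -0.7 -0.1]
shift now-axes [-0.    0.01  1.6 ] | turn [ 0.02  0.   -0.11] | shift after [-0.    0.02  1.6 ]
[[309.58056181 248.02477741]
 [308.26906717 193.20494904]
 [335.55597715 247.75448116]
 [335.9031675  192.9112336 ]]
```

View pics/w2.png

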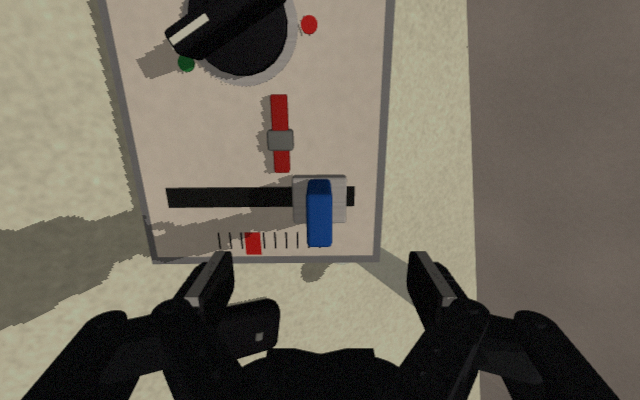

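The knob stripe is at the green dot, (186,64), and the red bolt is withdrawn. The paddle top covers x 306–331 and y 191–247, about 2 mm down-slope of my prediction. I'll go down and grip it.

```bash
python3 -m creep '[[[0,-0.04,0.4],[0,0,-0.1]],[[0,0,0.4],[0,0,0]],[[0,0,0.4],[0,0,0]],[[0,0,0.4],[0,0,0]],[[0,0,0],[0,0,0]]]'; python3 -m creep '[[[0,0,0],[0,0,0]],[[0,0,0],[0,0,0]],[[0,0,0],[0,0,0]],[[0,0,0],[0,0,0]],[[0,0,0],[0,0,0]],[[0,0,0],[0,0,0]]]' 0; python3 -c "
from h import *
frc()"
```

```text
t: 21.8
tool_pos: [0.5037, 0.0685, 0.275]
ee_rot: [2.147, 1.617, 0.428]
force: [-0.2, -0.3, 0.2]
finger_gap: 0.0851
grasp_force: 0.0
t: 22.55
tool_pos: [0.5045, 0.0675, 0.2772]
ee_rot: [2.149, 1.614, 0.435]
force: [-3.7, -1.0, 7.1]
finger_gap: 0.0173
grasp_force: 59.8
Ftool [-2.   0.7 -7.8] Mtool [ 0.39 -0.22 -0.07] grasp u,y,h [ 51.8 -64.1  40.2] phi 1.571 gap 0.0173
```

```bash
python3 -m creep '[[[0,-0.2,0],[0,0,0]],[[0,-0.2,0],[0,0,0]],[[0,-0.2,0],[0,0,0]],[[0,-0.2,0],[0,0,0]],[[0,-0.2,0],[0,0,0]],[[0,-0.2,0],[0,0,0]],[[0,0,0],[0,0,0]],[[0,0,0],[0,0,0]]]'; python3 -c "
from h import *
frc()
s=arm.get_state();im=viewer.grab_frame('wrist')[:,:,::-1];
t=viewer.grab_frame('top')[:,:,::-1][160:260,280:370];t=cv2.resize(t,(540,600),interpolation=cv2.INTER_CUBIC)[:400]
d=viewer.grab_frame('side')[:,:,::-1][180:280,240:350];d=cv2.resize(d,(440,400),interpolation=cv2.INTER_CUBIC)
cv2.imwrite('pics/w3.png',cv2.resize(cv2.convertScaleAbs(np.vstack([np.hstack([im,np.zeros((400,340,3),np.uint8)]),np.hstack([t,d])]),alpha=1.4),(735,600)))"
```

```text
t: 23.55
tool_pos: [0.4561, 0.0815, 0.2482]
ee_rot: [2.148, 1.612, 0.439]
force: [7.1, -4.1, 5.5]
finger_gap: 0.0174
grasp_force: 60.5
Ftool [-1.9  9.7 -0.8] Mtool [-1.47 -0.51 -0.1 ] grasp u,y,h [ -5.9 -64.1  40.2] phi 1.572 gap 0.0174
```

View pics/w3.png

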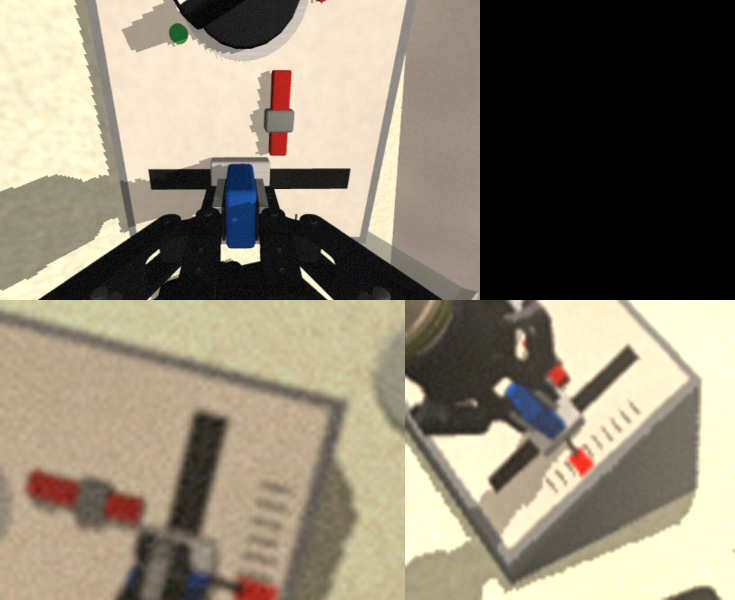

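The pointer stands in the red band, in its up-slope half in the side view, after 57.7 mm of travel. I'll add 2 mm, hold for over two seconds, then ease the slide back.

```bash
python3 -m creep '[[[0,-0.04,0],[0,0,0]],[[0,0,0],[0,0,0]],[[0,0,0],[0,0,0]],[[0,0,0],[0,0,0]],[[0,0,0],[0,0,0]],[[0,0,0],[0,0,0]],[[0,0,0],[0,0,0]],[[0,0,0],[0,0,0]]]'; python3 -c "
from h import *
frc()"; python3 -m creep '[[[0,0,0],[0,0,0]],[[0,0,0],[0,0,0]],[[0,0,0],[0,0,0]],[[0,0,0],[0,0,0]],[[0,0,0],[0,0,0]],[[0,0,0],[0,0,0]],[[0,0,0],[0,0,0]],[[0,0,0],[0,0,0]]]' | head -1;  python3 -m creep '[[[0,0,0],[0,0,0]],[[0,0,0],[0,0,0]],[[0,0,0],[0,0,0]],[[0,0,0],[0,0,0]]]' | head -1;python3 -c "
from h import *
frc()"
python3 -m creep '[[[0,0.15,0],[0,0,0]],[[0,0.15,0],[0,0,0]],[[0,0.15,0],[0,0,0]],[[0,0.15,0],[0,0,0]],[[0,0.15,0],[0,0,0]],[[0,0.15,0],[0,0,0]],[[0,0.1,0],[0,0,0]],[[0,0.1,0],[0,0,0]]]';python3 -c "
from h import *
frc()"
```

```text
t: 24.7
tool_pos: [0.4545, 0.0819, 0.2472]
ee_rot: [2.148, 1.611, 0.439]
force: [6.9, -3.9, 5.3]
finger_gap: 0.0172
grasp_force: 60.6
Ftool [-1.8  9.3 -0.7] Mtool [-1.5  -0.43 -0.08] grasp u,y,h [ -7.7 -64.1  40.2] phi 1.572 gap 0.0172
t: 25.7
t: 26.2
Ftool [-1.3 10.4 -1. ] Mtool [-1.51 -0.48 -0.08] grasp u,y,h [ -7.7 -64.1  40.2] phi 1.572 gap 0.0169
t: 27.2
tool_pos: [0.4991, 0.0691, 0.274]
ee_rot: [2.148, 1.614, 0.436]
force: [-1.0, -1.5, 7.2]
finger_gap: 0.0172
grasp_force: 61.3
Ftool [-1.7  3.1 -6.5] Mtool [-0.08 -0.28 -0.02] grasp u,y,h [ 45.4 -64.1  40.2] phi 1.571 gap 0.0172
```

```bash
python3 -m creep '[[[0,0.06,0],[0,0,0]],[[0,0.06,0],[0,0,0]],[[0,0.03,0],[0,0,0]],[[0,0,0],[0,0,0]],[[0,0,0],[0,0,0]]]' >/dev/null;python3 -c "
from h import *
frc()"
```

```text
Ftool [ -1.6  -0.4 -11.4] Mtool [ 0.51 -0.4  -0.02] grasp u,y,h [ 51.8 -64.   40.2] phi 1.571 gap 0.0169
```

```bash
python3 -m creep '[[[0,0.02,0],[0,0,0]],[[0,0,0],[0,0,0]],[[0,0,0],[0,0,0]]]' | head -1; python3 -m creep '[[[0,0,0],[0,0,0]],[[0,0,0],[0,0,0]],[[0,0,0],[0,0,0]],[[0,0,0],[0,0,0]]]' 1 |head -1; python3 -m creep '[[[0,0,-0.6],[0,0,0]],[[0,0,-0.6],[0,0,0]],[[0,0,-0.6],[0,0,0]],[[0,0,0],[0,0,0]],[[0,0,0],[0,0,0]]]';python3 -c "
from h import *
frc()
im=viewer.grab_frame('wrist')[:,:,::-1];cv2.imwrite('pics/w4.png',im)"
```

```text
t: 28.2
t: 28.7
t: 29.32
tool_pos: [0.4619, 0.0796, 0.3545]
ee_rot: [2.149, 1.615, 0.433]
force: [-0.6, -0.7, -0.4]
finger_gap: 0.0857
grasp_force: 0.0
Ftool [-0.8 -0.5  0.1] Mtool [0.56 0.04 0.06] grasp u,y,h [ 51.9 -64.4 129.3] phi 1.57 gap 0.0857
```

View pics/w4.png

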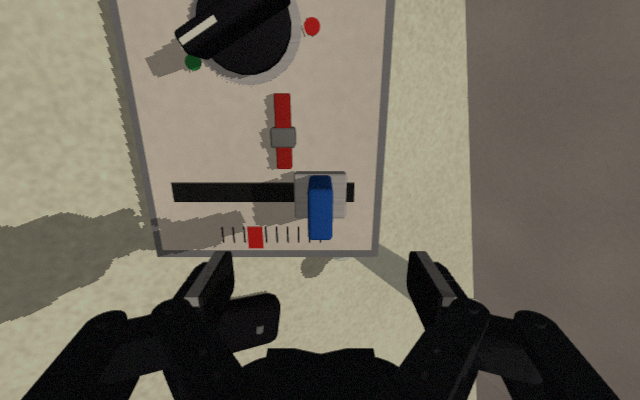

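The slide is home, with the paddle at (320,208). The knob stripe is at the green dot, the gripper is clear, and the mouse hasn't moved.

```bash
python3 -c "
from plant import arm
print(arm.sign_off())"
```

```text
the job is handed in; nothing more can be done
None
```

The gauge check is done and handed in at about 29 s: the lock is released at the green dot, the slide was held about 59.5 mm down, in the red band, for over 2 s and eased back home, and the gripper is clear; the sign-off returned no verdict.

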